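Change the pair of brake pads in the sloped cradle

ROBOT

A 7-joint arm with a two-finger parallel gripper is mounted at the origin on the work surface. World frame = base frame: x ahead of the robot, y to its left, z up, the work surface at z = 0. Lengths are in m, angles in rad, forces in N, time in s.
With the tool pointing down it reaches from about 0.35 to 0.9 m from the base axis. Payload 19.9 kg.
Tool frame: the origin (TCP) lies between the finger pads; the fingertips stand 11 mm ahead of it and the grasp point (between the pads) lies 8 mm behind it; z points along the fingers, y is the direction in which the jaws open and shut (so a half turn about z gives the same grasp; the last joint's range is limited). The gripper opens to 85 mm and grips with 20 to 120 N. Pads are 22 mm wide; open, the fingers measure 114 mm over their backs; the gripper's body (76 mm by 85 mm) begins 54 mm behind the grasp point. The pads swing forward as they close: fully open they stand 13 mm farther back than shut.
Start: joints at [1.202, 0.417, -0.01, 1.614, 0.005, 1.111, -0.053], TCP at [0.201, -0.592, 0.242] pointing down, gripper open.
Joint ranges: [-2.81, 2.81], [-0.39, 2.02], [-1.27, 1.25], [0.06, 2.57], [-1.19, 4.33], [0.19, 2], [-2.82, 2.82]. Speed limits (rad/s): [1.89, 1.89, 2.39, 2.39, 3.01, 3.01, 3.01].

INTERFACE

Orientations are given as a 3x3 rotation matrix whose columns are the frame's x, y, z axes.
In Python, from station import manip, viewer, search_frame, spot_point gives the robot as it stands. Calls block until the motion is done:
- manip.move_to(position, orientation): joint-space move of the TCP to a pose.
- manip.move_l(position, rate=0.15, attitude=None): straight line of the TCP; attitude=None keeps the orientation; rate is the mean speed in m/s.
- manip.move_joints(angles): joint-space move.
- manip.open_gripper() and manip.grab(effort=None): open the fingers fully, or close them until they stop; effort is the grip in N (None keeps the last).
- manip.sleep(seconds).
- manip.inverse_kinematics(position, orientation): joint angles nearest the present ones, or None.
- manip.get_state(): the state.
- viewer.capture(name): name is "side" or "top"; returns a dict with "img" (420x560x3 uint8, red, green, blue), "range_z" (420x560 float32, m along the optical axis (not along the pixel's ray), 0 where there is no reading), "intrinsics" (3x3 intrinsics, pixels), "origin" and "orientation" of the camera in the world. Camera axes: x right, y down, z forward; pixel columns grow to the right and rows downward; lengths in m; the calibration is good to about 2 mm. A picture is of the moment at which its call begins.
A pose or a line that the arm cannot do raises manip.MotionError and nothing moves.
- manip.finish_job(): hands the job in, once; it reports no verdict.
Trained networks look in a picture, given as the dict that the camera call returned (one of the last four; its "shot" number tells which), for a name from the list of things; names that differ only in an ending like _2 or _b are one class to them, and where a whole thing is asked for, a point or a joint stands for the part that bears it (a point fixed in the world has none). Each returns a list of dicts, best first, with "score" (0 to 1); they miss things now and then, are a little off and sometimes report something else, mostly with a low value. They report only what shows in the picture. A call takes as long as a camera call. They do not tell look-alikes from the thing itself.
- search_frame(picture, name): "at" ([x, y, z] in m, in the coordinates of the camera as it stood for that picture, good to about 4 mm: the middle of the surface that is visible of it).
- spot_point(picture, name): "at" ([x, y, z] in m, in the coordinates of the camera as it stood for that picture, good to about 4 mm: a listed point, or the origin of a listed thing).
The state is a dict: "time_s": time; "joint_pos": joint angles; "joint_velocities": joint speeds; "tau": joint torques, N m; "tool_pos": TCP position; "eef_rot": TCP orientation; "ft_force": force on the tool from outside, world axes, zero at the start; "torque": the same for the moment, N m; "gripper_width": finger opening in m.
Only numpy, scipy, OpenCV 4.12 (cv2) and the standard library are available. Lean on these libraries where they do the work, as an engineer would, in place of code of your own. Each camera call takes 0.05 s, during which the arm holds its last target. There are 200 camera calls.

TASK

Take the worn (thin) pair of brake pads out of the sloped cradle and set them down in the steel scrap tray, then stand the new (thick) pair from the cardboard sheet in the cradle, side by side on their long edges, flat on its sloping floor between the side ribs and above the stop at its low end. Carry each pair together in one grasp, never one pad at a time, and leave the other things on the bench where they are.

Things in the scene. Friction and masses are not known exactly. Their poses are not given: they have to be found in the camera images.
- worn_a: Worn brake pad, one of the thin pair: 11 mm thick (steel backing plate 5, dark lining 6), 50 mm tall; plate 104 mm long, with ears 120 mm, 20 to 38 mm up; lining 91 x 46 mm. 0.2 kg. Origin: middle of its underside (a long edge); x = along its length, y = through its thickness, z = up from that edge. Plate on the +y face. Starts standing on the sloping bed, tilted with it, length up the slope.
- worn_b: The other worn pad, mirror image of worn_a (plate on its -y face), parallel beside it on its -y side, lining to lining, gap 2 to 3 mm. The pair pressed together is 22 mm wide; the faces to grip are the flat backing plates.
- new_a: New brake pad, one of the thick pair: 17 mm thick (steel backing plate 5, dark lining 12, slotted across the middle), outline as the worn pads: 50 mm tall, 104 mm long, 120 mm over the ears. 0.3 kg. Origin: middle of its underside (a long edge); x = along its length, y = through its thickness, z = up. Plate on the +y face. Starts upright on a long edge on the cardboard sheet.
- new_b: The other new pad, mirror image of new_a (plate on its -y face), parallel beside it on its -y side, lining to lining, gap about 3 mm. The pair pressed together is 34 mm wide.
- bed: Sloping floor of the cradle, 136 x 62 mm. Origin: middle of its upper surface, 65 mm above the bench; x = up the slope (roughly to the robot's left), y = across, z = square to the floor, leaning 30 degrees from vertical towards the low end (robot's right). Side ribs 8 mm high, 5 thick, inner faces 44 mm apart; stop 12 mm high at the low end, inner face at x = -60 mm. Pads stand lengthwise along x. Fixed.
- cradle: Aluminium cradle fixed to the bench: base 160 x 190 x 8 mm, the bed, and over it a black light bar 24 mm thick, 200 mm long along y, axis at x = 26, z = 210 mm, on 12 mm posts at y = +-88 mm. Origin: underside of the base, straight below the bed's origin; x roughly to the robot's left, z up. The bar blocks a gripper coming straight down on the pads; one square to the sloping floor clears it.
- scrap_tray: Open steel tray 190 x 150 mm (x by y), 26 mm high outside, walls and floor 4 mm, fixed to the bench, where the worn pads go. Origin: middle of its underside. It and the cardboard sheet may be on either side of the bench.
- sheet: Cardboard sheet 190 x 150 x 5 mm (x by y), fixed flat on the bench, on which the new pads stand. Origin: middle of its underside.
- spray_can: Spray can 58 mm across, 190 mm tall, standing on the far part of the bench; bystander, leave alone. Origin: middle of its underside.
- socket: Deep steel socket 28 mm across, 75 mm tall, standing upright nearer to the robot; bystander, leave alone. Origin: middle of its underside.
- grease_jar: Grease jar 68 mm across, 70 mm tall, on the far part of the bench; bystander, leave alone. Origin: middle of its underside.
Things that resemble listed ones, but are neither listed nor needed, are in the scene too. What is shaped like the worn_a but turquoise is not meant. What is shaped like the worn_b but white is not meant.

How it is judged:
On the way, in this order (a step that is already met when the one before it is completed fails the run):
1. both worn pads are in the scrap tray and let go (x of worn_a in the frame of scrap_tray between -0.08 and 0.08 m and y of worn_a in the frame of scrap_tray between -0.07 and 0.07 m and z of worn_a in the frame of scrap_tray between -0.01 and 0.045 m and contact force between each of worn_a, worn_b and the fingers below 0.1 N and x of worn_b in the frame of scrap_tray between -0.08 and 0.08 m and y of worn_b in the frame of scrap_tray between -0.07 and 0.07 m and z of worn_b in the frame of scrap_tray between -0.01 and 0.045 m), for 0.2 s.
2. both new pads are lifted clear of the sheet together (z of each of new_a, new_b in the frame of sheet above 0.02 m), for 0.2 s.
At the end, for the whole second after the job is handed in: Worn pads at rest in the tray, let go (origins within 80 mm of its middle along x, 70 along y). New pads at rest on the bed, let go: origins within 5 mm of the floor, -20 to +25 mm along and 20 mm across from its middle, upright to it and along it within 0.12 rad; bystanders moved under 30 mm (all of step 1 and x of new_a in the frame of bed between -0.02 and 0.025 m and y of new_a in the frame of bed between -0.02 and 0.02 m and z of new_a in the frame of bed between -0.004 and 0.005 m and angle between the z axis of each of new_a, new_b and the z axis of bed, either way round below 0.12 rad and angle between the x axis of each of new_a, new_b and the x axis of bed, either way round below 0.12 rad and contact force between each of new_a, new_b and the fingers below 0.1 N and linear speed of each of new_a, new_b, worn_a, worn_b below 0.02 m/s and x of new_b in the frame of bed between -0.02 and 0.025 m and y of new_b in the frame of bed between -0.02 and 0.02 m and z of new_b in the frame of bed between -0.004 and 0.005 m); the robot touches nothing.
It fails at once if the two worn pads are parted (origins more than 90 mm apart) (distance between worn_a and worn_b above 0.09 m).
It fails at once if the two new pads are parted (origins more than 90 mm apart) (distance between new_a and new_b above 0.09 m).
It fails at once if a bystander is moved by more than 30 mm (distance of any of spray_can, socket, grease_jar from where it was at the start of the episode above 0.03 m).
It also fails if it takes over 72 s, if anything falls off the work surface, if the arm or the gripper's body presses on something with over 40 N, if the wrist force passes 120 N, or if a joint passes its speed limit or range.

## Working session

There is one attempt and no reset: what is moved stays moved. The work goes in short steps, each a Python script; the robot and the scene stay as the last script left them, time stands still between calls to the robot, and variables do not carry over. Pictures are saved under pics/ and viewed, about 8 in all and at most 12, crops included, and the job is handed in when it is done.

```bash
ls; mkdir -p pics; cat > h.py <<'E'
import numpy as np, cv2
from station import manip, viewer, search_frame, spot_point
def w(p,c): return np.array(c["orientation"])@np.array(p)+np.array(c["origin"])
def proj(P,c):
    q=np.array(c["orientation"]).T@(np.array(P)-np.array(c["origin"])); K=np.array(c["intrinsics"]); u=K@q; return (u[:2]/u[2]).round().astype(int)
def cloud(c):
    K=np.array(c["intrinsics"]); z=c["range_z"]; v,u=np.mgrid[:z.shape[0],:z.shape[1]]
    P=np.stack([(u-K[0,2])/K[0,0]*z,(v-K[1,2])/K[1,1]*z,z],-1)
    return P@np.array(c["orientation"]).T+np.array(c["origin"])
def save(c,n): cv2.imwrite("pics/"+n,c["img"][:,:,::-1])
E
python3 - <<'E'
from h import *
for cam in("top","side"):
    c=viewer.capture(cam); save(c,cam+"0.png"); np.savez(cam+"0.npz",**c)
    print(cam,np.round(c["origin"],3),np.round(c["orientation"],2).tolist())
    for n in["worn_a","new_a","bed","cradle","scrap_tray","sheet","spray_can","socket","grease_jar"]:
        for f in(search_frame,spot_point):
            print(n,f.__name__,[(round(d["score"],2),w(d["at"],c).round(3).tolist(),proj(w(d["at"],c),c).tolist()) for d in f(c,n)[:5]])
print(manip.get_state())
E
```

```text
pics
top [ 0.402 -0.007  1.348] [[0.02, -0.99, 0.14], [-1.0, -0.02, 0.01], [-0.01, -0.14, -0.99]]
worn_a call [(0.92, [0.406, 0.116, 0.011], [233, 283]), (0.86, [0.779, 0.36, 0.013], [144, 135]), (0.84, [0.823, -0.015, 0.014], [289, 122]), (0.75, [0.616, 0.012, 0.104], [276, 194]), (0.58, [0.813, 0.188, 0.013], [211, 124])]
worn_a call [(0.96, [0.767, 0.341, 0.009], [151, 140]), (0.91, [0.802, -0.03, 0.009], [295, 130]), (0.83, [0.432, 0.11, 0.007], [236, 272]), (0.74, [0.623, 0.03, 0.065], [269, 194]), (0.67, [0.795, 0.169, 0.007], [218, 131])]
new_a call [(0.95, [0.492, -0.296, 0.051], [402, 251]), (0.57, [0.481, -0.278, 0.056], [395, 255])]
new_a call [(0.84, [0.488, -0.299, 0.006], [399, 254]), (0.73, [0.481, -0.282, 0.009], [393, 256])]
bed call [(0.95, [0.603, 0.028, 0.067], [270, 202])]
bed call [(0.63, [0.618, 0.032, 0.067], [268, 196]), (0.36, [0.621, 0.028, 0.06], [270, 195])]
cradle call [(0.77, [0.598, 0.043, 0.011], [264, 207])]
cradle call [(0.92, [0.617, 0.036, 0.002], [268, 200]), (0.71, [0.491, -0.297, 0.009], [399, 253]), (0.66, [0.621, 0.031, 0.066], [269, 195])]
s
[... 2362 characters left out ...]
.1106878 , -0.05300083]), 'joint_velocities': array([ 0.0001749 ,  0.0010455 ,  0.00035961, -0.00010364, -0.00088896,
       -0.00062367,  0.00011152]), 'tau': array([ 1.61120001e-04, -8.64209175e+01,  6.77884296e-01, -4.35204399e+01,
        1.90772692e-02,  1.99592672e-03,  1.24998081e-05]), 'tool_pos': array([ 0.20120241, -0.59170522,  0.24227739]), 'eef_rot': array([[ 9.46761992e-01,  3.21934351e-01, -6.90619197e-05],
       [ 3.21934353e-01, -9.46761993e-01,  2.67738399e-05],
       [-5.67657820e-05, -4.75818585e-05, -9.99999997e-01]]), 'ft_force': array([0.35644639, 0.01616335, 0.1261209 ]), 'torque': array([-0.04825035,  0.01871745, -0.00174056]), 'gripper_width': 0.08567843858796156}
```

```bash
python3 - <<'E'
import numpy as np,cv2
t=np.load("top0.npz")["img"][...,::-1]; s=np.load("side0.npz")["img"][...,::-1]
cv2.imwrite("pics/a.png",cv2.resize(t,(800,600),interpolation=cv2.INTER_CUBIC))
cv2.imwrite("pics/b.png",cv2.resize(s,(800,600),interpolation=cv2.INTER_CUBIC))
c1=cv2.resize(t[130:270,210:340],(390,420),interpolation=cv2.INTER_CUBIC);c2=cv2.resize(t[190:330,340:470],(390,420),interpolation=cv2.INTER_CUBIC)
cv2.imwrite("pics/c.png",np.hstack([c1,c2]))
E
```

```text
(no output)
```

View pics/a.png

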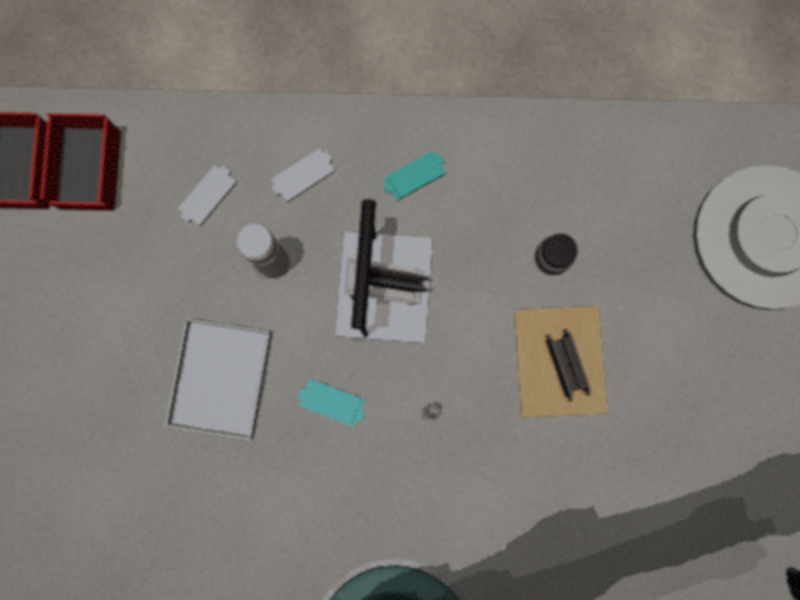

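View pics/b.png

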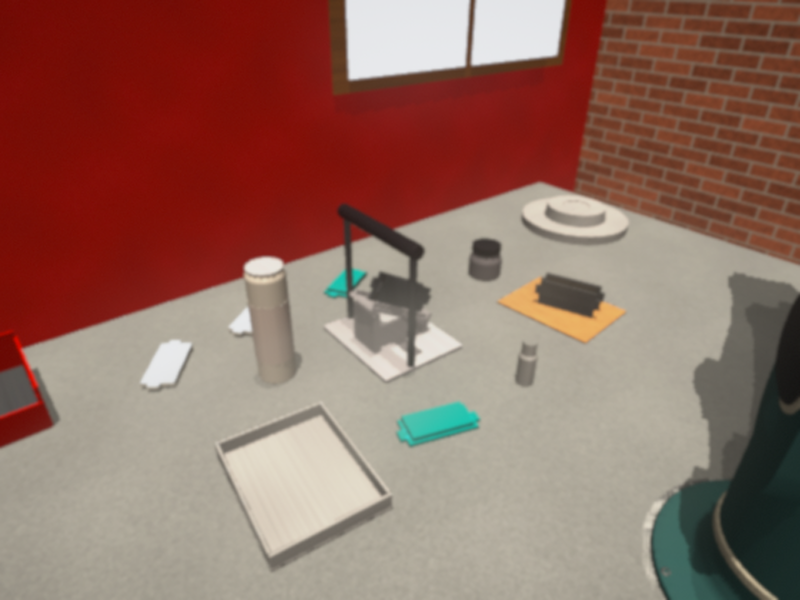

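View pics/c.png

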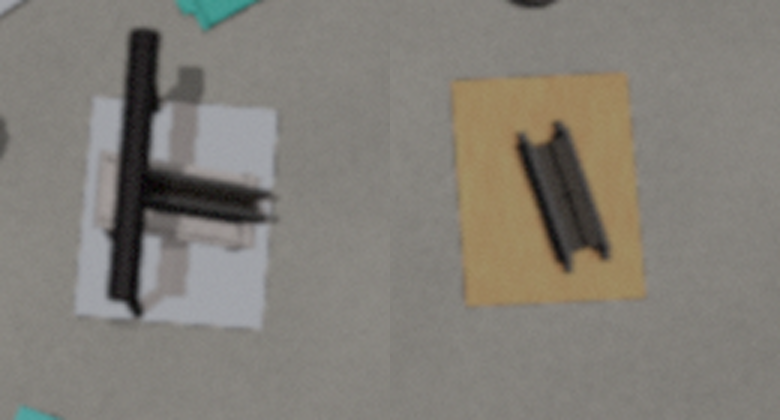

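```bash
cat > m.py <<'E'
from h import *
def rect(P,name):
    r=cv2.minAreaRect(P[:,:2].astype(np.float32)*1000); b=cv2.boxPoints(r)
    e=b[1]-b[0]; f=b[2]-b[1]; l=e if np.hypot(*e)>np.hypot(*f) else f
    print(name,len(P),"ctr",np.round(r[0],1),"size",np.round(r[1],1),"long-dir deg",round(np.degrees(np.arctan2(l[1],l[0]))%180,1),"z",np.percentile(P[:,2],[5,50,95]).round(4))
def sel(C,lo,hi): return np.all((C>lo)&(C<hi),-1)
if __name__=="__main__":
  for cam in("top","side"):
    c=dict(np.load(cam+"0.npz")); C=cloud(c); im=c["img"].astype(int); print(cam)
    ctrl=C[sel(C,[.3,.0,-.02],[.36,.3,.02])]; print("bench z",np.median(ctrl[:,2]).round(4))
    m=sel(C,[.40,-.36,.045],[.58,-.2,.075]); rect(C[m],"new tops")
    m=sel(C,[.35,-.42,.0035],[.6,-.15,.02])&(im[...,0]>im[...,2]+40); rect(C[m],"sheet")
    m=sel(C,[.5,-.1,.004],[.76,.2,.02])&(im.min(-1)>130); rect(C[m],"base")
    m=sel(C,[.3,.19,-.01],[.6,.45,.05])&(im.min(-1)>125); rect(C[m],"tray")
    m=sel(C,[.3,.19,.018],[.6,.45,.05]); rect(C[m],"tray rim")
    m=sel(C,[.5,-.1,.19],[.76,.2,.25]); rect(C[m],"bar")
    m=sel(C,[.5,-.1,.07],[.7,.1,.16])&(im.max(-1)<90); rect(C[m],"worn")
    m=sel(C,[.5,-.1,.03],[.7,.13,.16])&(im.min(-1)>120); rect(C[m],"bedlight")
E
python3 m.py
```

```text
top
bench z 0.0009
new tops 624 ctr [ 483.9 -287.1] size [117.6  38.8] long-dir deg 19.1 z [0.0474 0.0531 0.0587]
sheet 2932 ctr [ 491.7 -280.4] size [188.6 149.6] long-dir deg 4.0 z [0.0039 0.0068 0.0109]
base 2293 ctr [609.1  74.7] size [243.1 212. ] long-dir deg 87.7 z [0.005  0.009  0.0134]
tray 6198 ctr [450.  319.7] size [299.7 259.9] long-dir deg 0.1 z [-0.002   0.0038  0.0236]
tray rim 545 ctr [446.  317.6] size [152. 190.] long-dir deg 172.5 z [0.0196 0.0258 0.0304]
bar 1008 ctr [617.9  59.7] size [ 24.2 199.9] long-dir deg 177.0 z [0.2126 0.2205 0.2252]
worn 499 ctr [577.8  11.1] size [ 96.5 117.4] long-dir deg 173.5 z [0.0749 0.1021 0.1266]
bedlight 399 ctr [585.9  34.8] size [125.1 123.3] long-dir deg 87.0 z [0.0393 0.0615 0.101 ]
side
bench z -0.0
new tops 390 ctr [ 480.4 -288.5] size [104.7  42.6] long-dir deg 18.7 z [0.0465 0.0515 0.0558]
sheet 1253 ctr [ 488.5 -281.1] size [190.9 153.8] long-dir deg 4.5 z [0.0037 0.005  0.0068]
base 1666 ctr [611.6  32.9] size [161.8 191.2] long-dir deg 176.8 z [0.006  0.008  0.0097]
tray 18148 ctr [450. 320.] size [260.  299.9] long-dir deg 180.0 z [-0.0013  0.0009  0.0224]
tray rim 1359 ctr [442.4 316.4] size [150.2 192.1] long-dir deg 172.6 z [0.0187 0.0247 0.027 ]
bar 785 ctr [614.5  62.2] size [ 24.1 202. ] long-dir deg 179.0 z [0.198  0.2159 0.2218]
worn 645 ctr [607.7  59.5] size [137.6 128.2] long-dir deg 41.1 z [0.0756 0.1065 0.1485]
bedlight 310 ctr [601.4  45.8] size [140.4 141.7] long-dir deg 138.2 z [0.0379 0.084  0.1021]
```

```bash
cat >> h.py <<'E'
YAW=np.radians(87); O=np.array([.6145,.0335,.065])
def bedR(yaw=None):
    yaw=YAW if yaw is None else yaw
    cx=np.array([np.cos(yaw),np.sin(yaw),0]); cy=np.array([-np.sin(yaw),np.cos(yaw),0]); k=np.array([0,0,1.])
    x=cx*np.cos(np.pi/6)+k*.5; z=-cx*.5+k*np.cos(np.pi/6)
    return np.stack([x,cy,z],1)
E
python3 - <<'E'
from m import *
R=bedR()
for cam in("top","side"):
    c=dict(np.load(cam+"0.npz")); C=cloud(c); im=c["img"].astype(int); print(cam)
    m=(sel(C,[.5,-.1,.004],[.76,.16,.014])&(im.min(-1)>130)).astype(np.uint8)
    n,l,s,_=cv2.connectedComponentsWithStats(m); k=1+np.argmax(s[1:,4]); rect(C[l==k],"base")
    B=(C-O)@R
    m=sel(B,[-.07,-.025,.04],[.05,.025,.056])
    rect(B[m],"worn tops (bed)"); print("z med",np.median(B[m][:,2]), "y pct",np.percentile(B[m][:,1],[2,50,98]).round(4),"x",np.percentile(B[m][:,0],[1,99]).round(4))
    for x0 in(-.05,-.03,-.01,.01,.03):
        q=B[m&(abs(B[...,0]-x0)<.01)]; 
        if len(q)>5: print("  x",x0,len(q),np.percentile(q[:,1],[3,50,97]).round(4),"z",np.median(q[:,2]).round(4))
    m=sel(B,[-.072,-.04,-.006],[.072,.04,.016])&(im.min(-1)>80); print("bed pts",m.sum(),"y",np.percentile(B[m][:,1],[1,99]).round(4),"x",np.percentile(B[m][:,0],[1,99]).round(4))
    for lo,hi in((-.034,-.029),(-.027,-.0225),(.0225,.027),(.029,.034)):
        q=B[m&(B[...,1]>lo)&(B[...,1]<hi)&(abs(B[...,0])<.05)]; print("  band",lo,len(q),np.median(q[:,2]).round(4) if len(q) else None)
    # cut of new pads
    m=sel(C,[.40,-.36,.03],[.58,-.2,.075]); rect(C[m],"new all")
E
```

```text
top
base 968 ctr [563.7   8.1] size [105.7  87.8] long-dir deg 88.4 z [0.0049 0.0089 0.0128]
worn tops (bed) 390 ctr [-7.6 -2.4] size [111.5  26. ] long-dir deg 0.4 z [0.0422 0.0481 0.0528]
z med 0.048096521073641915 y pct [-0.0145 -0.0034  0.0101] x [-0.0582  0.0468]
  x -0.05 50 [-0.0143 -0.0042  0.0098] z 0.0492
  x -0.03 76 [-0.0141 -0.0023  0.01  ] z 0.048
  x -0.01 76 [-0.0136 -0.0034  0.01  ] z 0.0481
  x 0.01 78 [-0.0144 -0.0024  0.0099] z 0.0479
  x 0.03 86 [-0.014  -0.0035  0.0098] z 0.0482
bed pts 541 y [-0.0329  0.0288] x [-0.0636  0.0691]
  band -0.034 31 0.0016
  band -0.027 37 0.0088
  band 0.0225 66 0.0038
  band 0.029 3 0.003
new all 743 ctr [ 483.4 -286.8] size [119.8  39.6] long-dir deg 19.2 z [0.0371 0.0522 0.0584]
side
base 996 ctr [613.7  71.7] size [ 83.7 191.3] long-dir deg 176.6 z [0.006  0.008  0.0096]
worn tops (bed) 198 ctr [-7.3  2. ] size [ 26.9 107.2] long-dir deg 178.5 z [0.0408 0.0473 0.0509]
z med 0.047323407687043316 y pct [-0.0104  0.0116  0.0142] x [-0.0605  0.0448]
  x -0.05 32 [-0.0101  0.012   0.0142] z 0.0479
  x -0.03 23 [-0.0089  0.0123  0.0142] z 0.0476
  x -0.01 18 [-0.0106  0.002   0.0136] z 0.0493
  x 0.01 41 [-0.0097  0.0118  0.014 ] z 0.0473
  x 0.03 54 [-0.0093  0.0111  0.0137] z 0.0466
bed pts 432 y [-0.0265  0.033 ] x [-0.0664  0.068 ]
  band -0.034 0 None
  band -0.027 8 0.0038
  band 0.0225 37 0.007
  band 0.029 71 -0.0015
new all 663 ctr [ 480.3 -287.7] size [120.2  43.7] long-dir deg 19.1 z [0.032  0.0488 0.0554]
```

```bash
sed -i 's/O=np.array(\[.6145/O=np.array([.614/' h.py; cat >> h.py <<'E'
def toolR(xdir,zdir): # tool x along xdir, tool z along zdir
    x=np.array(xdir,float); z=np.array(zdir,float); return np.stack([x,np.cross(z,x),z],1)
def bedpose(x,y,z,s): R=bedR(); return O+R@np.array([x,y,z]), toolR(s*R[:,0],-R[:,2])
def flat(p,deg): a=np.radians(deg); return np.array(p,float), toolR([np.cos(a),np.sin(a),0],[0,0,-1])
E
python3 - <<'E'
from h import *
def show(n,p):
    q=manip.inverse_kinematics(*p); print(n,p[0].round(3),None if q is None else np.round(q,2))
for s in(1,-1):
    show(f"bed {s}",bedpose(0,0,.025,s)); show(f"bedhi {s}",bedpose(0,0,.16,s))
for d in(-9,171,81,-99): 
    show(f"tray {d}",flat([.444,.317,.035],d)); show(f"trayhi {d}",flat([.444,.317,.25],d))
for d in(19.1,199.1): show(f"new {d}",flat([.482,-.2875,.03],d)); show(f"newhi {d}",flat([.482,-.2875,.25],d))
E
```

```text
bed 1 [0.613 0.021 0.087] [ 0.61  0.74 -0.63  1.74 -0.16  0.81  0.18]
bedhi 1 [ 0.61  -0.046  0.204] [ 0.77  0.61 -0.71  1.64 -0.16  1.06  0.17]
bed -1 [0.613 0.021 0.087] [ 0.22  0.64 -0.08  1.75 -0.62  0.9  -2.61]
bedhi -1 [ 0.61  -0.046  0.204] [ 0.28  0.51 -0.02  1.66 -0.56  1.15 -2.65]
tray -9 [0.444 0.317 0.035] [-0.95  0.59  0.35  1.96 -0.33  0.64 -2.12]
trayhi -9 [0.444 0.317 0.25 ] [ 0.18  0.48 -1.11  1.78  0.47  1.18 -2.8 ]
tray 171 [0.444 0.317 0.035] [ 0.03  0.79 -0.94  1.93  0.85  0.88  0.06]
trayhi 171 [0.444 0.317 0.25 ] [ 0.25  0.56 -1.24  1.78  0.56  1.22  0.26]
tray 81 [0.444 0.317 0.035] [-0.11  0.69 -0.73  1.93  0.66  0.77 -1.37]
trayhi 81 [0.444 0.317 0.25 ] [ 0.2   0.51 -1.16  1.78  0.5   1.19 -1.26]
tray -99 [0.444 0.317 0.035] [ 0.12  0.89 -1.09  1.92  0.98  0.98  1.54]
trayhi -99 [0.444 0.317 0.25 ] [ 0.16  0.47 -1.08  1.78  0.45  1.17  1.93]
new 19.1 [ 0.482 -0.288  0.03 ] [ 0.6   0.6  -0.15  1.91  0.14  0.65 -0.87]
newhi 19.1 [ 0.482 -0.288  0.25 ] [ 0.64  0.3  -0.19  1.76  0.06  1.08 -0.81]
new 199.1 [ 0.482 -0.288  0.03 ] [ 1.27  0.93 -1.09  1.88  1.    1.    1.62]
newhi 199.1 [ 0.482 -0.288  0.25 ] [ 1.3   0.5  -1.08  1.74  0.48  1.19  1.99]
```

```bash
cat >> h.py <<'E'
def st(n):
    s=manip.get_state(); print(n,"t",round(s["time_s"],2),"tcp",np.round(s["tool_pos"],3),"F",np.round(s["ft_force"],1),"w",round(s["gripper_width"],4),"q",np.round(s["joint_pos"],2)); return s
E
python3 - <<'E'
from h import *
p,R=bedpose(0,0,.16,1); manip.move_to(p,R); st("hi")
manip.move_l(bedpose(0,0,.026,1)[0],rate=.12); st("down")
manip.grab(60); st("grab")
for cam in("top","side"): c=viewer.capture(cam); save(c,cam+"1.png")
a=cv2.imread("pics/top1.png")[100:310,180:400]; b=cv2.imread("pics/side1.png")[90:300,160:380]
cv2.imwrite("pics/d.png",cv2.resize(np.hstack([a,b]),(792,378)))
E
```

```text
hi t 4.32 tcp [ 0.61  -0.047  0.203] F [-1.3  0.9  0.3] w 0.0853 q [ 0.77  0.61 -0.71  1.64 -0.16  1.06  0.17]
down t 5.58 tcp [0.614 0.02  0.088] F [-0.5 -0.3 -0.2] w 0.0854 q [ 0.64  0.75 -0.67  1.74 -0.12  0.81  0.14]
grab t 6.18 tcp [0.614 0.02  0.088] F [-0.2 -2.7  4.3] w 0.021 q [ 0.64  0.75 -0.67  1.74 -0.12  0.81  0.14]
```

View pics/d.png

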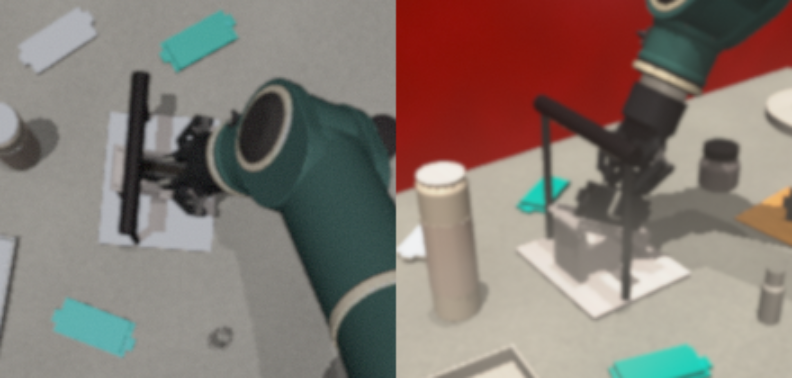

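```bash
python3 - <<'E'
from h import *
manip.move_l(bedpose(0,0,.17,1)[0],rate=.12); st("lift")
manip.move_l([.47,-.09,.33],rate=.25); st("back")
manip.move_to(*flat([.42,.2,.27],171)); st("mid")
manip.move_to(*flat([.444,.317,.13],171)); st("over tray")
manip.move_l([.444,.317,.035],rate=.1); st("down")
for cam in("top","side"): c=viewer.capture(cam); save(c,cam+"2.png")
a=cv2.imread("pics/top2.png")[150:360,60:280]; b=cv2.imread("pics/side2.png")[180:390,120:340]
cv2.imwrite("pics/e.png",cv2.resize(np.hstack([a,b]),(792,378)))
E
```

```text
lift t 7.63 tcp [ 0.609 -0.051  0.212] F [ 0.3 -0.4 -4.7] w 0.0215 q [ 0.78  0.61 -0.71  1.64 -0.16  1.08  0.18]
back t 8.53 tcp [ 0.47  -0.09   0.329] F [ 0.4 -0.9 -3.8] w 0.0212 q [ 1.08  0.26 -0.78  1.79 -0.33  1.31  0.36]
mid t 9.7 tcp [0.42 0.2  0.27] F [ 0.2 -0.4 -4.2] w 0.0213 q [ 0.54  0.26 -1.19  1.93  0.27  1.12  0.66]
over tray t 10.47 tcp [0.445 0.316 0.13 ] F [ 0.  -0.7 -4.4] w 0.0214 q [ 0.08  0.63 -1.    1.88  0.63  0.98  0.21]
down t 11.57 tcp [0.444 0.317 0.036] F [-0.1  0.2 -4.5] w 0.0215 q [-0.01  0.75 -0.87  1.93  0.78  0.84  0.11]
```

View pics/e.png

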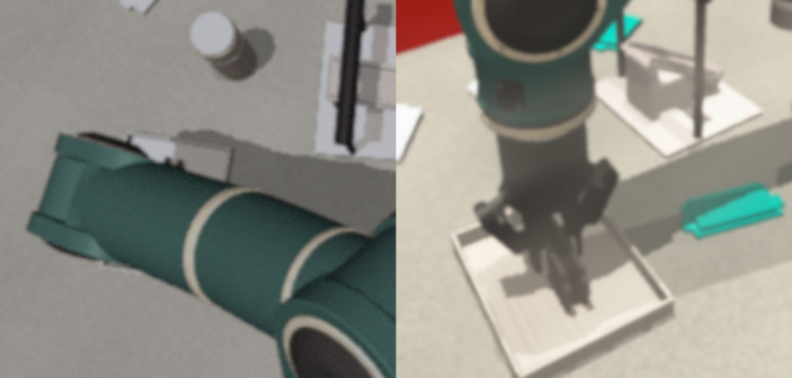

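The view shows both pads held over the tray, and the -4.4 N wrist load fits two worn pads. Next I feel for the tray floor, release, and look at the empty cradle.

```bash
python3 - <<'E'
from h import *
z=.036
while manip.get_state()["ft_force"][2]<-1 and z>.022:
    z-=.001; manip.move_l([.444,.317,z],rate=.02)
st("touch"); manip.open_gripper(); st("open")
manip.move_l([.444,.317,.16],rate=.12); st("up")
manip.move_to(*flat([.36,-.05,.33],100)); st("mid")
manip.move_to(*flat([.482,-.2875,.17],19.1)); st("over new")
for cam in("top","side"):
    c=viewer.capture(cam); save(c,cam+"3.png"); np.savez(cam+"3.npz",**c)
a=cv2.imread("pics/top3.png")[110:320,80:300]; b=cv2.imread("pics/side3.png")[180:390,120:340]
cv2.imwrite("pics/f.png",cv2.resize(np.hstack([a,b]),(792,378)))
from m import *
R=bedR()
for cam in("top","side"):
    c=dict(np.load(cam+"3.npz")); C=cloud(c); im=c["img"].astype(int); B=(C-O)@R; print(cam)
    print("floor z",np.median(B[sel(B,[-.04,-.018,-.01],[.05,.018,.01])][:,2]).round(4))
    m=sel(B,[-.09,-.05,-.004],[.09,.05,.02]); rect(B[m],"bed")
    m=sel(B,[-.05,-.04,.004],[.05,.04,.012]); h,e=np.histogram(B[m][:,1],bins=np.arange(-.034,.035,.002)); print(dict(zip((e[:-1]*1000).round().astype(int).tolist(),h.tolist())))
    m=sel(B,[-.075,-.02,.008],[-.045,.02,.016]); print("stop x",np.percentile(B[m][:,0],[5,50,95]).round(4))
    m=sel(C,[.34,.2,.0],[.56,.43,.07])&(im.max(-1)<100); rect(C[m],"worn in tray")
E
```

```text
touch t 13.17 tcp [0.444 0.317 0.03 ] F [-3.  -2.5  6.9] w 0.0215 q [-0.02  0.76 -0.86  1.93  0.79  0.83  0.1 ]
open t 13.81 tcp [0.444 0.317 0.03 ] F [ 0.6 -0.  -0.8] w 0.0855 q [-0.02  0.76 -0.86  1.93  0.79  0.83  0.1 ]
up t 15.04 tcp [0.444 0.317 0.159] F [ 0.3 -0.1  0.4] w 0.0852 q [ 0.11  0.59 -1.03  1.87  0.59  1.03  0.24]
mid t 16.57 tcp [ 0.36 -0.05  0.33] F [-0.4 -0.1 -0.7] w 0.0855 q [ 0.98 -0.2  -0.8   2.05 -0.15  1.23  0.42]
over new t 17.97 tcp [ 0.482 -0.287  0.17 ] F [ 0.2  0.4 -0.3] w 0.0853 q [ 1.07  0.49 -0.75  1.82  0.39  0.98 -1.08]
top
floor z 0.0007
bed 998 ctr [ 2.5 -2.9] size [ 62.7 136.7] long-dir deg 180.0 z [-0.0026  0.0016  0.012 ]
{-34: 1, -32: 1, -30: 22, -28: 23, -26: 19, -24: 1, -22: 2, -20: 2, -18: 2, -16: 0, -14: 4, -12: 0, -10: 2, -8: 2, -6: 1, -4: 0, -2: 3, 0: 0, 2: 3, 4: 5, 6: 0, 8: 2, 10: 3, 12: 0, 14: 2, 16: 3, 18: 11, 20: 22, 22: 23, 24: 5, 26: 1, 28: 1, 30: 0, 32: 0}
stop x [-0.0645 -0.0605 -0.0576]
worn in tray 801 ctr [447.6 314.9] size [150.3 186.5] long-dir deg 172.3 z [0.0027 0.0356 0.0558]
side
floor z 0.0009
bed 527 ctr [0.5 1.7] size [136.5  63.9] long-dir deg 0.7 z [-0.0029  0.0026  0.0094]
{-34: 0, -32: 0, -30: 0, -28: 2, -26: 11, -24: 35, -22: 22, -20: 3, -18: 0, -16: 0, -14: 0, -12: 0, -10: 0, -8: 0, -6: 0, -4: 0, -2: 0, 0: 0, 2: 0, 4: 0, 6: 0, 8: 0, 10: 0, 12: 0, 14: 0, 16: 0, 18: 0, 20: 0, 22: 9, 24: 17, 26: 31, 28: 6, 30: 0, 32: 0}
stop x [-0.0649 -0.0617 -0.0601]
worn in tray 95 ctr [466.5 314.4] size [ 17.3 137.8] long-dir deg 171.2 z [0.0119 0.0416 0.0512]
```

View pics/f.png

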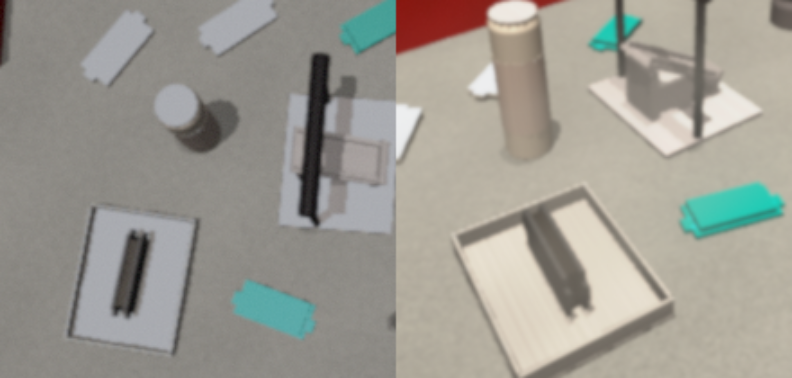

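```bash
python3 - <<'E'
from m import *
for cam in("top","side"):
    c=dict(np.load(cam+"3.npz")); C=cloud(c); im=c["img"].astype(int); print(cam)
    for z0 in(.03,.044): m=sel(C,[.36,.26,z0],[.53,.37,.07])&(im.max(-1)<130); rect(C[m],"worn in tray")
E
```

```text
top
worn in tray 491 ctr [452.3 314.9] size [ 22.7 117.5] long-dir deg 170.6 z [0.0332 0.051  0.0571]
worn in tray 397 ctr [452.1 314.8] size [ 22.6 115.7] long-dir deg 171.0 z [0.0463 0.0521 0.0574]
side
worn in tray 776 ctr [450.  314.7] size [ 22.3 122.2] long-dir deg 170.8 z [0.0325 0.0499 0.0547]
worn in tray 564 ctr [449.1 314.8] size [ 22.3 104.1] long-dir deg 170.8 z [0.0465 0.0507 0.0549]
```

```bash
sed -i 's/O=np.array(\[.614,.0335/O=np.array([.6146,.0345/' h.py; python3 - <<'E'
from h import *
manip.move_to(*flat([.482,-.287,.12],19.1))
manip.move_l([.482,-.287,.031],rate=.1); st("down")
manip.grab(70); st("grab")
manip.move_l([.482,-.287,.2],rate=.12); manip.sleep(.3); st("lift")
for cam in("top","side"):
    c=viewer.capture(cam); save(c,cam+"4.png"); np.savez(cam+"4.npz",**c)
a=cv2.imread("pics/top4.png")[150:360,300:520]; b=cv2.imread("pics/side4.png")[50:260,300:520]
cv2.imwrite("pics/g.png",cv2.resize(np.hstack([a,b]),(792,378)))
from m import *
for z in(.17,.2,): print(1)
c=dict(np.load("side4.npz")); C=cloud(c); m=sel(C,[.4,-.36,.165],[.57,-.2,.195])&(c["img"].max(-1)<110); rect(C[m],"held")
E
```

```text
down t 19.43 tcp [ 0.482 -0.287  0.032] F [-1.1  0.7 -0.1] w 0.0852 q [ 0.96  0.68 -0.62  1.89  0.57  0.75 -1.22]
grab t 19.96 tcp [ 0.482 -0.287  0.031] F [-2.5  0.4  7.9] w 0.0328 q [ 0.96  0.68 -0.62  1.89  0.57  0.75 -1.22]
lift t 21.82 tcp [ 0.482 -0.287  0.2  ] F [-0.9 -1.1 -6.7] w 0.0331 q [ 1.09  0.45 -0.77  1.8   0.36  1.04 -1.06]
1
1
held 338 ctr [ 474.5 -274. ] size [110.3  33.9] long-dir deg 34.1 z [0.1759 0.1847 0.194 ]
```

View pics/g.png

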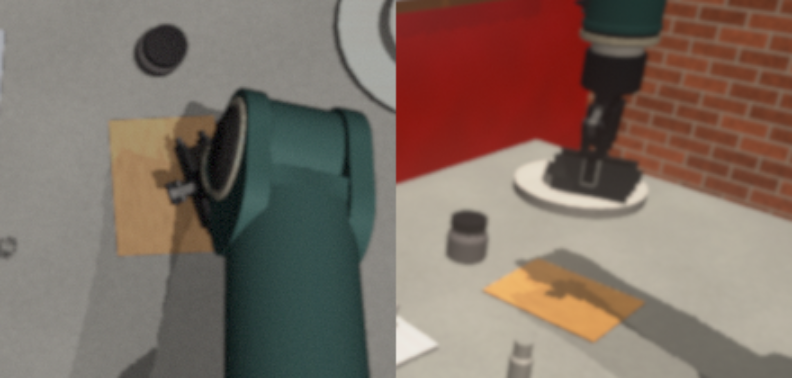

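```bash
python3 - <<'E'
from h import *
manip.move_l([.482,-.25,.28],rate=.2)
p,R=bedpose(-.003,0,.17,1); manip.move_to(p,R); st("hi")
manip.move_l(bedpose(-.003,0,.06,1)[0],rate=.12); manip.move_l(bedpose(-.003,0,.034,1)[0],rate=.05); s=st("near")
n=bedR()[:,2]; f0=n@s["ft_force"]; z=.034
while z>.0215:
    z-=.001; manip.move_l(bedpose(-.003,0,z,1)[0],rate=.02); f=bedR().T@manip.get_state()["ft_force"]; print(round(z,3),f.round(1))
    if n@manip.get_state()["ft_force"]-f0>6: break
st("touch")
for cam in("top","side"):
    c=viewer.capture(cam); save(c,cam+"5.png"); np.savez(cam+"5.npz",**c)
a=cv2.imread("pics/top5.png")[130:260,210:340]; b=cv2.imread("pics/side5.png")[140:270,210:340]
cv2.imwrite("pics/i.png",cv2.resize(np.hstack([a,b]),(796,398),interpolation=cv2.INTER_CUBIC))
E
```

```text
hi t 23.47 tcp [ 0.61  -0.054  0.21 ] F [ 0.8 -0.5 -6.9] w 0.0331 q [ 1.    0.78 -1.1   1.63  0.17  1.1  -0.08]
near t 25.2 tcp [0.614 0.015 0.093] F [ 0.9 -0.1 -7. ] w 0.0329 q [ 0.85  0.89 -1.    1.73  0.25  0.85 -0.15]
0.033 [-3.4 -0.1 -6.1]
0.032 [-2.4 -0.3 -6.9]
0.031 [-3.2 -1.  -5.9]
0.03 [-2.5 -0.1 -6. ]
0.029 [-3.7 -0.5 -5.4]
0.028 [-2.7  0.3 -6.3]
0.027 [-2.9 -0.5 -5.5]
0.026 [-2.2  6.3 12.1]
touch t 27.2 tcp [0.614 0.019 0.087] F [-6.7 -7.7  9.4] w 0.0331 q [ 0.84  0.9  -0.99  1.73  0.26  0.84 -0.15]
```

View pics/i.png

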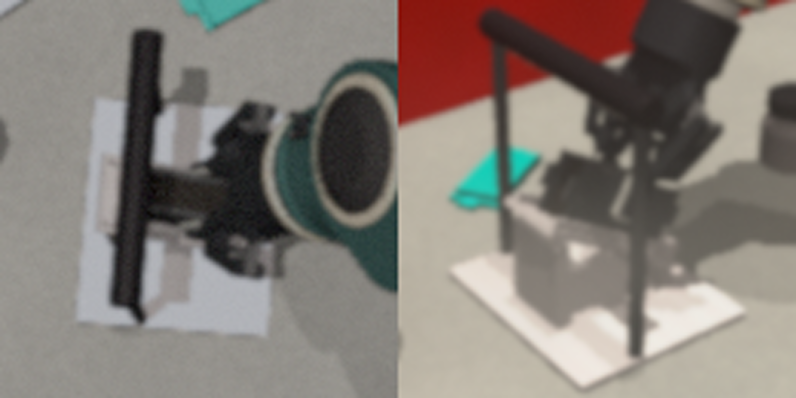

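Contact came at 26 mm, which matches the floor (a rib would give 34 mm), and the pair sits between the ribs. Releasing.

```bash
python3 - <<'E'
from h import *
manip.open_gripper(); st("open")
manip.move_l(bedpose(-.003,0,.17,1)[0],rate=.1); manip.move_l([.5,-.25,.33],rate=.3); manip.move_to(*flat([.3,-.45,.3],19)); st("away")
for cam in("top","side"):
    c=viewer.capture(cam); save(c,cam+"6.png"); np.savez(cam+"6.npz",**c)
a=cv2.imread("pics/top6.png")[130:260,210:340]; b=cv2.imread("pics/side6.png")[140:270,210:340]
cv2.imwrite("pics/j.png",cv2.resize(np.hstack([a,b]),(796,398),interpolation=cv2.INTER_CUBIC))
from m import *
R=bedR()
for cam in("top","side"):
    c=dict(np.load(cam+"6.npz")); C=cloud(c); im=c["img"].astype(int); B=(C-O)@R; print(cam)
    m=sel(B,[-.08,-.03,.042],[.07,.03,.06])&(im.max(-1)<120); rect(B[m],"new in bed")
    for n in("new_a","spray_can","socket","grease_jar","worn_a"): print(n,[(round(d["score"],2),w(d["at"],c).round(3).tolist(),((w(d["at"],c)-O)@R).round(3).tolist()) for d in spot_point(c,n)[:5]])
    m=sel(C,[.36,.26,.03],[.53,.37,.07])&(im.max(-1)<130); rect(C[m],"worn in tray")
E
```

```text
open t 27.86 tcp [0.614 0.019 0.086] F [-0.4  0.3  0.2] w 0.0854 q [ 0.84  0.9  -0.99  1.73  0.26  0.83 -0.15]
away t 31.54 tcp [ 0.301 -0.449  0.3  ] F [0.4 0.9 1.1] w 0.0856 q [ 1.72  0.36 -0.99  1.73  0.31  1.23 -0.59]
top
new in bed 528 ctr [-4.5 -1.4] size [104.5  35.2] long-dir deg 0.5 z [0.0436 0.0481 0.0531]
new_a [(0.84, [0.609, 0.026, 0.066], [-0.007, 0.006, 0.006]), (0.6, [0.626, 0.028, 0.067], [-0.005, -0.011, 0.005])]
spray_can [(0.68, [0.653, 0.236, -0.003], [0.142, -0.027, -0.16]), (0.62, [0.493, -0.28, 0.003], [-0.308, 0.105, 0.106]), (0.36, [0.397, -0.055, 0.0], [-0.12, 0.213, -0.006])]
socket [(0.49, [0.396, -0.053, 0.002], [-0.117, 0.213, -0.005]), (0.4, [0.452, 0.325, 0.004], [0.213, 0.177, -0.193])]
grease_jar [(0.91, [0.677, -0.269, 0.004], [-0.29, -0.079, 0.097]), (0.5, [0.614, 0.035, 0.001], [-0.032, 0.0, -0.055]), (0.3, [0.654, 0.235, -0.0], [0.142, -0.029, -0.158])]
worn_a [(0.91, [0.452, 0.309, 0.009], [0.202, 0.177, -0.181]), (0.81, [0.434, 0.108, 0.006], [0.026, 0.184, -0.083]), (0.77, [0.801, -0.03, 0.009], [-0.075, -0.189, -0.021]), (0.74, [0.453, 0.321
[... 444 characters left out ...]
1, 0.001])]
spray_can [(0.89, [0.651, 0.233, 0.002], [0.142, -0.026, -0.155])]
socket [(0.65, [0.389, -0.058, 0.002], [-0.121, 0.22, -0.003]), (0.61, [0.622, 0.028, 0.064], [-0.006, -0.008, 0.002])]
grease_jar [(0.66, [0.676, -0.273, -0.003], [-0.297, -0.077, 0.093]), (0.39, [0.609, 0.028, 0.068], [-0.004, 0.005, 0.007])]
worn_a [(0.74, [0.433, 0.115, 0.004], [0.031, 0.186, -0.088]), (0.72, [0.448, 0.32, 0.004], [0.209, 0.181, -0.191]), (0.71, [0.448, 0.309, 0.005], [0.199, 0.18, -0.185]), (0.68, [0.759, 0.34, 0.004], [0.24, -0.128, -0.21]), (0.6, [0.445, 0.316, -0.002], [0.202, 0.184, -0.194])]
worn in tray 784 ctr [449.4 314.9] size [ 22.1 121.6] long-dir deg 170.9 z [0.0328 0.0499 0.0548]
```

View pics/j.png

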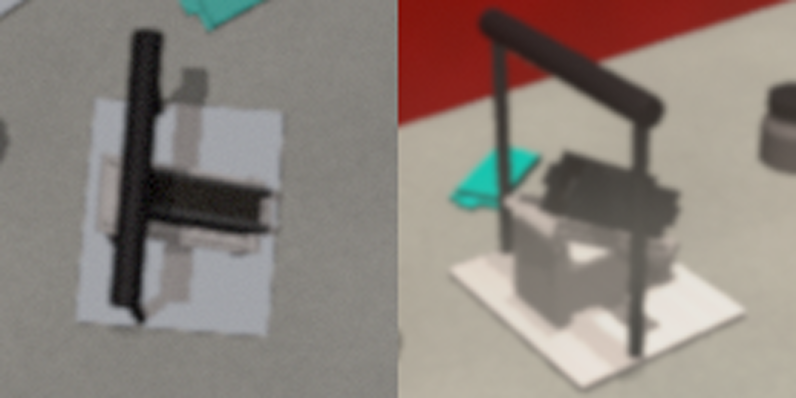

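```bash
python3 -c "
from h import *
manip.finish_job(); print('ok')"
```

```text
the job is handed in; nothing more can be done
ok
```

I moved the worn pair into the scrap tray and stood the new pair in the cradle. Each pair went in one grasp, and I handed the job in after about 32 s on the robot's clock. The hand-in gives no verdict.

- **Worn pads:** both stand in the tray, let go, within about 10 mm of its middle.
- **New pads:** both stand between the ribs, let go, at about x = -5 mm and y = +1 mm on the bed. They are aligned with the bed to within about 3°. They touched the floor at the expected height, and their tops read about 48 mm above it, as the worn pads' tops did.
- **Bystanders:** the spray can, socket and grease jar are where they started, to within a few mm.

**Disagreements:** the two cameras differ by 3–6 mm in world x, so I used their average. That leaves the new pads' position across the bed good to about 2–3 mm, against a 20 mm limit. The networks also gave a few false hits, such as a "new_a" in the tray, which the pictures ruled out.

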